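# Feel for the release notch of a tube chamber

### The job

The six tubes sit sunk in the round tube chamber, and its release is hidden in a notch somewhere in the grey rim. With a fingertip, touch the top of the rim at its left end (as seen from the robot), beside the white housing, and feel along it, round the side nearest the robot, until you come to the notch; then press the release inside the notch fully down, so that it stays down and the tube insert rises, and move clear. Do not touch the insert or its tubes, and lift or shift nothing else on the bench.

Things in the scene. Friction and masses are not known exactly. Their poses are not given: they have to be found in the camera images.
- drum: Fixed round tube chamber, a white drum 200 mm across. Origin on the bench on its axis; z up, x to its rear housing (away from the robot, turned up to 0.35 rad), y left. The rear of its grey rim runs into this low white housing: two shoulders 98 mm high (x 30 to 90, y 78 to 112 mm, left and right), behind them a block 105 mm high (x 75 to 170 mm, 224 mm wide).
- chamber_center (a point): On the drum's axis at the height of the rim's top, 90 mm above the bench. The rim is a level ring of mean radius 93 mm, 14 mm wide, with a flat top; it does not turn by hand. Its exposed part runs from rim_left round the robot's side (-x of drum) to rim_right and has a single notch, 50 mm long along the rim, open to the top, inside and outside.
- rim_left (a point): Top of the rim, mid-width, at its exposed left end: 93 mm from the axis on the drum's +y side, 30 mm short of the left shoulder. The notch's middle lies at a new place each time, 65 to 172 degrees along the rim from here, counter-clockwise seen from above.
- rim_right (a point): Top of the rim, mid-width, at its exposed right end: 93 mm from the axis on the drum's -y side, 30 mm short of the right shoulder.
- paddle (a joint): Travel (m) of the release, a flat grey piece that fills the notch's length and width: 0 up, its top 8 mm below the rim's top; 0.008 fully down, its top 16 mm below the rim's top. It moves straight down, needs about 6 to 8 N and stays where it is left.
- insert (a joint): Rise (m) of the tube insert: 0 sunk, 0.015 raised, 1.875 times the release's travel. It is a white disc of 50 mm radius in the middle of the chamber with six red-capped tubes on a circle of 36 mm radius; the caps' tops are 84 mm above the bench when sunk and 99 mm when raised.
- vial_a: Loose white-capped vial, 20 mm diameter, 50 mm high, standing near the chamber; origin at its underside. Leave alone.
- vial_b: Loose green-capped vial, 20 mm diameter, 50 mm high, near the chamber; origin at its underside. Leave alone.
- jar: Small loose jar, 44 mm diameter, 60 mm high, near the chamber; origin at its underside. Leave alone.
- bottle_a: Loose white bottle, 60 mm diameter, 125 mm high; origin at its underside. Leave alone.
- bottle_b: Loose white bottle, 68 mm diameter, 150 mm high; origin at its underside. Leave alone.
- tip_box: Loose pipette-tip box, 85 x 125 x 70 mm; origin at its underside. Leave alone.
- tube_rack: Loose blue tube rack with red-capped tubes, 100 x 220 mm, 90 mm high over the caps; origin at its underside. Leave alone.
- pipette: Loose pipette lying flat, 240 mm long along its x, 30 mm high; origin near its middle on the bench. Leave alone.

How it is judged:
On the way, in this order (a step that is already met when the one before it is completed fails the run):
1. a fingertip touches the top of the rim at its left end (within about 35 mm of rim_left) (horizontal distance between the grasp point and rim_left below 0.035 m and contact force between the fingers and drum above 0.3 N and z of the grasp point in the frame of drum above 0.092 m), for 0.02 s.
2. it feels on along the rim (touches its top 40 to 75 mm from rim_left) (horizontal distance between the grasp point and rim_left between 0.04 and 0.075 m and contact force between the fingers and drum above 0.3 N and z of the grasp point in the frame of drum above 0.092 m), for 0.02 s.
3. a fingertip in the notch presses the release down by more than 6 mm (value of joint paddle above 0.006 m and contact force between the fingers and paddle above 0.5 N), for 0.05 s.
At the end, for the whole second after the job is handed in: The release piece stays down by more than 6 of its 8 mm, the insert stands raised by more than 11 mm and at rest, and every loose thing is within 20 mm of where it began (value of joint paddle above 0.006 m and value of joint insert above 0.011 m and velocity of joint insert below 0.01 m/s and distance of each of vial_a, vial_b, jar, bottle_a, bottle_b, tip_box, tube_rack, pipette from where it was at the start of the episode below 0.02 m); the robot touches nothing.
It fails at once if the robot touches the tube insert or its tubes (contact force between any of the fingers, the arm and insert above 0.5 N).
It fails at once if a loose thing on the bench is displaced by more than 20 mm (knocked, lifted or carried) (distance of any of vial_a, vial_b, jar, bottle_a, bottle_b, tip_box, tube_rack, pipette from where it was at the start of the episode above 0.02 m).
It also fails if it takes over 64 s, if anything falls off the work surface, if the arm or the gripper's body presses on something with over 40 N, if the wrist force passes 120 N, or if a joint passes its speed limit or range.

### The arm

A 6-joint arm with a two-finger parallel gripper is mounted at the origin on the work surface. World frame = base frame: x ahead of the robot, y to its left, z up, the work surface at z = 0. Lengths are in m, angles in rad, forces in N, time in s.
With the tool pointing down it reaches from about 0.35 to 0.85 m from the base axis. Payload 8.1 kg.
Tool frame: the origin (TCP) lies midway between the tips of the shut fingers; the grasp point (between the pads) lies 19 mm behind it; z points along the fingers, y is the line along which they close (so a half turn about z gives the same grasp; the last joint's range is limited). The gripper opens to 93 mm and grips with 3 to 60 N. Pads are 15 mm wide; open, the fingers measure 128 mm over their backs; the gripper's body (75 mm by 188 mm) begins 65 mm behind the grasp point.
Start: joints at [1.045, 0.13, 1.488, -0, 1.523, -0.085], TCP at [0.256, 0.543, 0.19] pointing down, gripper open.
Joint ranges: [-2.96, 2.96], [-0.89, 2.26], [0.02, 2.5], [-1.34, 4.48], [0, 2.73], [-2.66, 2.66]. Speed limits (rad/s): [2.39, 2.39, 2.79, 3.14, 3.14, 3.14].

### API

Orientations are given as a unit quaternion [w, x, y, z].
In Python, from station import bot gives the robot as it stands.
- The arm moves only by the tool carry_out, never from a script. Its argument "series" is a list of rows, each a list of 7 numbers: the shift along the tool's x, y, z scaled (see below), then the turn, a rotation vector about the tool's x, y, z scaled (see below), then the gripper command: -1 is fully open, 1 is shut, values between are in proportion. In form: [[x, y, z, wx, wy, wz, fingers], ...]. A call has 1 to 12 rows; each row shifts and turns the commanded pose from where the row before left it, along the tool's axes as they then stand; what a row does not reach is not made up. The controller multiplies each number of a shift by 1 m and each number of a turn by pi rad. A row lasts 1/10 s, in which the tool goes at most 50 mm and 8.59 degrees, less where a joint would pass 70% of its speed; a pose out of reach is approached as far as the arm can. A call with a number of a shift or a turn outside -1 to 1 is refused whole. A call with a gripper value outside its range is refused whole. The fingers move at their own pace and stop on an object; "force" is the grip in N (left out, the last holds). Time passes only in rows, so rows that do not move let the fingers close. It gives the time, the measured TCP pose, the force, the opening and the grip force at its end, in the units of the state.
- bot.state(): the state, without advancing time (a new reading comes with each control period).
- bot.snapshot(name): name is "side" or "top" or "wrist"; returns (picture, depth): 400x640x3 uint8, red, green, blue; 400x640 float32, m along the optical axis (not along the pixel's ray), 0 where there is no reading.
- bot.get_calibration(name): a dict with "intrinsics" (3x3 intrinsics, pixels), "k1" (the pictures are not rectified: a ray, as slopes to the right and down, at radius r is drawn at 1 + k1 r^2 times it, then the intrinsics apply), "extrinsics" (4x4, takes a point from camera to world coordinates). Camera axes: x right, y down, z forward; pixel columns grow to the right and rows downward; lengths in m; the calibration is good to about 2 mm. A picture is of the moment at which its call begins: read the wrist's pose just before it. get_calibration takes no time and is no camera call; for the wrist camera it gives the pose at the moment of the call.
- bot.hand_in(): hands the job in; it is judged then, once.
Trained networks look in the newest picture that a camera, given by its name, has taken for a name from the list of things; names that differ only in an ending like _2 or _b are one class to them, and where a whole thing is asked for, a point or a joint stands for the part that bears it (a point fixed in the world has none). Each returns a list of dicts, best first, with "conf" (0 to 1); they miss things now and then, are a little off and sometimes report something else, mostly with a low value. They report only what shows in the picture. A call takes as long as a camera call.
- bot.spot_in(camera, name): "location" ([row, column] in pixels, amid what is visible of it).
The state is a dict: "clock": time; "joint_pos": joint angles; "qd": joint speeds; "tau": joint torques, N m; "tcp_pos": TCP position; "tool_rot": TCP orientation; "contact_force": force on the tool from outside, world axes, zero at the start; "ft_torque": the same for the moment, N m; "grip_width": opening from 0.0 (shut) to 1.0 (fully open); "finger_force": force on a finger pad.
Only numpy, scipy, OpenCV 4.12 (cv2) and the standard library are available. Lean on these libraries where they do the work, as an engineer would, in place of code of your own. Each camera call takes 0.05 s, during which the arm holds its last target. There are 200 camera calls.

## Working session

There is one attempt and no reset: what is moved stays moved. The work goes in short steps, Python scripts to look and compute and a tool call to move; the robot and the scene stay as the last step left them, time stands still between calls to the robot, and variables do not carry over. Pictures are saved under pics/ and viewed, at most 10 in all, crops included, and the job is handed in when it is done.

Besides the shell and the picture viewer there is one more tool, called after "Call:" by a JSON object that holds its "method" and its "body", one argument or row to a line. carry_out: Moves the arm, as the interface text tells. Shifts and turns lie within -1 to 1; 1 stands for 1 m of shift or pi rad of turn. Its arguments: {"type":"object","properties":{"series":{"type":"array"},"force":{"type":"number"}},"required":["series"]}

```bash
mkdir -p pics; ls; cat > h.py <<'E'
import numpy as np, cv2
from station import bot
def cloud(name, d, cal):
    K=np.array(cal["intrinsics"]);T=np.array(cal["extrinsics"]);k1=cal["k1"]
    v,u=np.mgrid[0:400,0:640]
    p=np.stack([u,v],-1).reshape(-1,1,2).astype(float)
    s=cv2.undistortPoints(p,K,np.array([k1,0,0,0.])).reshape(400,640,2)
    P=np.concatenate([s*d[...,None],d[...,None]],-1)
    return P@T[:3,:3].T+T[:3,3]
E
python3 - <<'E'
from h import *
s=bot.state();print(s)
for n in("top","side"):
    c=bot.get_calibration(n);im,d=bot.snapshot(n);np.savez(f"pics/{n}.npz",im=im,P=cloud(n,d,c),d=d)
    cv2.imwrite(f"pics/{n}.png",im[...,::-1]);
    print(n,bot.spot_in(n,"drum")[:2],bot.spot_in(n,"paddle")[:2], np.array(c["extrinsics"]).round(2).tolist())
E
```

```text
pics
{'clock': 0.0, 'joint_pos': array([ 1.04459807e+00,  1.31138321e-01,  1.48927063e+00, -2.27400072e-05,
        1.52300496e+00, -8.54063545e-02]), 'qd': array([-0.00147106,  0.00018849,  0.00130653, -0.00113328, -0.00041004,
        0.00046686]), 'tau': array([ 1.72033965e-04, -5.59831023e+01, -4.91768324e+01,  7.70648383e-02,
        3.51600687e-02, -1.59709880e-04]), 'tcp_pos': array([0.25567198, 0.5421133 , 0.1888059 ]), 'tool_rot': array([-2.63322964e-04,  2.18615383e-01,  9.75810681e-01, -8.71800441e-04]), 'contact_force': array([-0.18130857,  0.87196362,  0.12248462]), 'ft_torque': array([-0.01488527,  0.04039975, -0.00499761]), 'finger_force': 0.0, 'grip_width': 0.9956069993214346}
top [{'location': [169.1, 304.9], 'conf': 0.66}] [{'location': [170.1, 301.3], 'conf': 0.67}, {'location': [205.5, 460.2], 'conf': 0.67}] [[0.02, -0.99, 0.15, 0.28], [-1.0, -0.02, 0.02, -0.01], [-0.01, -0.15, -0.99, 1.63], [0.0, 0.0, 0.0, 1.0]]
side [{'location': [175.7, 330.7], 'conf': 0.61}] [] [[0.68, -0.52, 0.51, -0.03], [-0.73, -0.47, 0.49, -0.5], [-0.01, -0.71, -0.71, 0.8], [0.0, 0.0, 0.0, 1.0]]
```

View pics/top.png

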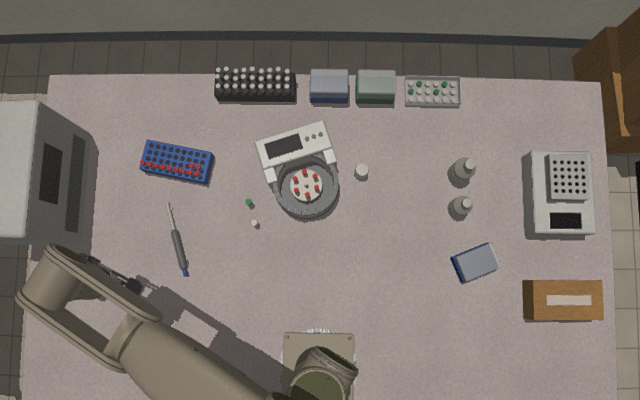

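View pics/side.png

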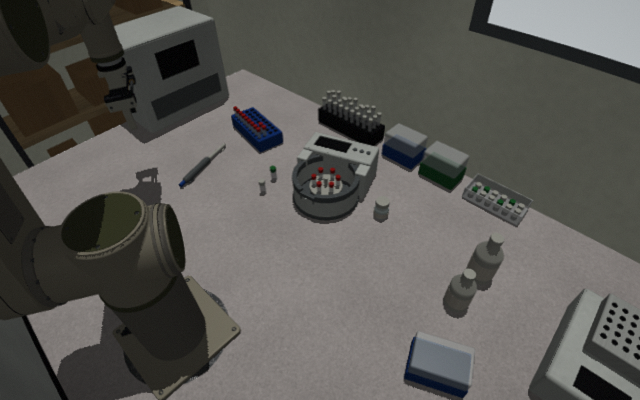

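The top view shows the drum at about (187, 306), with its housing turned toward the upper left. The vials are at (202, 249) and (223, 254), and the jar at (171, 362). Next I'll fit the rim and housing from depth.

```bash
python3 - <<'E'
from h import *
from scipy.optimize import least_squares
for n in("top","side"):
    f=np.load(f"pics/{n}.npz");P=f["P"];im=f["im"]
    g=P[187,306] if n=="top" else P[187,325]
    near=np.linalg.norm(P[...,:2]-g[:2],axis=-1)<0.25
    z=P[...,2]
    Q=P[near&(z>.098)&(z<.112)][:,:2].astype(np.float32)
    # block: keep main cluster
    rect=cv2.minAreaRect(Q);print(n,"center guess",g.round(3),"block rect",rect,len(Q))
    R=P[near&(z>.084)&(z<.0945)]
    c=g[:2]+0
    for w in (.03,.015,.011,.0095,.0095):
        r=np.linalg.norm(R[:,:2]-c,axis=1);S=R[abs(r-.093)<w]
        c=least_squares(lambda c:np.linalg.norm(S[:,:2]-c,axis=1)-.093,c,loss="soft_l1",f_scale=.004).x
    print("c",c.round(4),len(S),"zmed",np.median(S[:,2]))
    b=np.array(rect[0])
    print("yaw from block",np.arctan2(*(b-c)[::-1]))
    # height profile along rim
    A=np.degrees(np.arctan2(P[...,1]-c[1],P[...,0]-c[0]));r=np.linalg.norm(P[...,:2]-c,axis=-1)
    for a in range(60,360,6):
        m=(abs(r-.093)<.006)&(abs((A-a+180)%360-180)<3)&(z>.04)&(z<.12)
        if m.any(): print(a,m.sum(),z[m].mean().round(4),im[m].mean(0).round(),end=" | ")
    print()
    for t in("vial_a","vial_b","jar"):
        for o in bot.spot_in(n,t)[:2]:
            i,j=map(int,o["location"]);print(t,o["conf"],(i,j),P[i,j].round(3))
    r0,c0=(120,240) if n=="top" else (120,270)
    cv2.imwrite(f"pics/{n}_crop.png",cv2.resize(im[r0:r0+110,c0:c0+130,::-1],None,fx=4.5,fy=4.5,interpolation=cv2.INTER_CUBIC))
E
```

```text
top center guess [0.557 0.047 0.046] block rect ((0.6086704134941101, 0.06479748338460922), (0.2443484216928482, 0.22399543225765228), 18.753705978393555) 2234
c [0.5623 0.0478] 570 zmed 0.08974249470131934
yaw from block 0.35186258341528037
60 16 0.0908 [106. 105. 102.] | 66 14 0.0841 [111. 110. 108.] | 72 15 0.0866 [112. 110. 108.] | 78 14 0.0938 [156. 154. 148.] | 84 15 0.0936 [177. 175. 168.] | 90 14 0.0927 [122. 120. 116.] | 96 12 0.0907 [121. 120. 119.] | 102 15 0.0909 [124. 124. 122.] | 108 12 0.0899 [122. 120. 119.] | 114 12 0.0893 [128. 127. 125.] | 120 12 0.0903 [121. 121. 119.] | 126 13 0.0912 [124. 123. 122.] | 132 13 0.0878 [120. 119. 118.] | 138 15 0.089 [118. 118. 115.] | 144 12 0.0894 [117. 116. 114.] | 150 15 0.0861 [120. 119. 117.] | 156 15 0.0852 [111. 111. 108.] | 162 15 0.0851 [113. 112. 110.] | 168 14 0.085 [111. 110. 108.] | 174 16 0.0823 [107. 106. 104.] | 180 15 0.077 [103. 101. 100.] | 186 16 0.0755 [104. 103. 100.] | 192 17 0.0772 [101.  99.  96.] | 198 17 0.0747 [103. 102. 100.] | 204 18 0.0816 [105. 104. 102.] | 210 18 0.0818 [108. 107. 105.] | 216 15 0.0
[... 2143 characters left out ...]
48.] | 264 38 0.0711 [49. 51. 50.] | 270 34 0.0711 [47. 49. 48.] | 276 36 0.073 [49. 51. 50.] | 282 27 0.0713 [47. 49. 49.] | 288 26 0.0733 [52. 54. 54.] | 294 13 0.0801 [50. 53. 53.] | 300 12 0.0819 [58. 62. 61.] | 306 9 0.0909 [60. 64. 64.] | 312 18 0.0944 [87. 89. 86.] | 318 8 0.098 [134. 137. 132.] | 324 9 0.0867 [82. 85. 83.] | 330 17 0.0713 [48. 50. 49.] | 336 27 0.0756 [48. 50. 49.] | 342 29 0.0782 [51. 53. 51.] | 348 43 0.0808 [57. 59. 57.] | 354 37 0.0811 [76. 78. 75.] | 
vial_a 0.56 (181, 262) [0.444 0.2   0.051]
vial_a 0.56 (170, 274) [0.507 0.217 0.046]
vial_b 0.56 (181, 262) [0.444 0.2   0.051]
vial_b 0.56 (170, 274) [0.507 0.217 0.046]
jar 0.79 (206, 382) [ 0.599 -0.137  0.057]
```

View pics/top_crop.png

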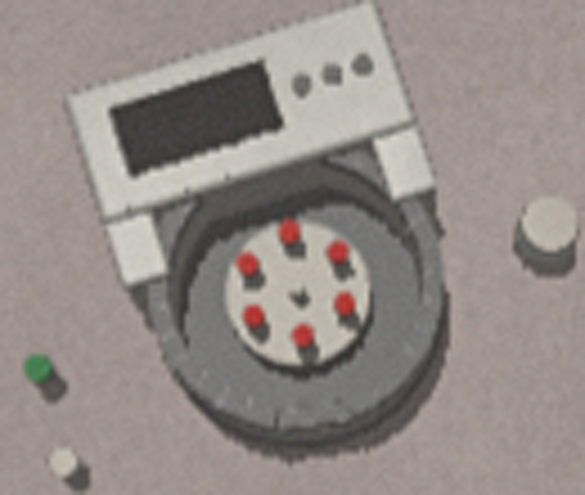

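View pics/side_crop.png

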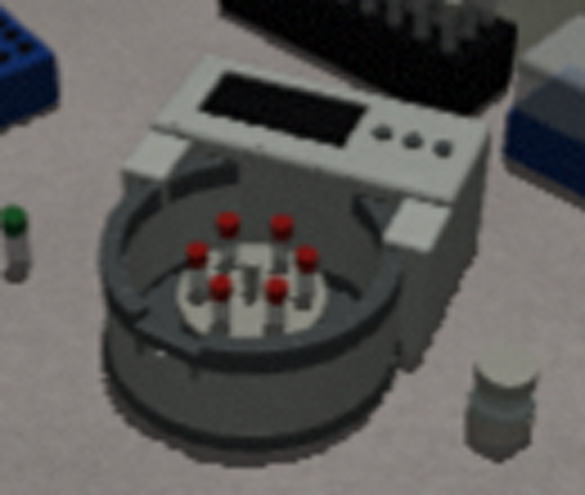

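The top crop shows a recessed segment on the rim's near side at crop (278–340, 412). In the side crop it's at about (140–195, 335), so the notch middle is near 190° world. I'll hover above rim_left with the fingers shut and refine from there with the wrist camera.

Call:
{"method": "carry_out", "body": {
  "series": [
    [-0.035, -0.021, -0.005, 0, 0, 0, 1],
    [-0.035, -0.021, -0.005, 0, 0, 0, 1],
    [-0.035, -0.021, -0.005, 0, 0, 0, 1],
    [-0.035, -0.021, -0.005, 0, 0, 0, 1],
    [-0.035, -0.021, -0.005, 0, 0, 0, 1],
    [-0.035, -0.021, -0.005, 0, 0, 0, 1],
    [-0.035, -0.021, -0.005, 0, 0, 0, 1],
    [-0.035, -0.021, -0.005, 0, 0, 0, 1],
    [-0.035, -0.021, -0.005, 0, 0, 0, 1],
    [-0.035, -0.021, -0.005, 0, 0, 0, 1],
    [-0.035, -0.021, -0.005, 0, 0, 0, 1],
    [-0.035, -0.021, -0.005, 0, 0, 0, 1]
  ]
}}

```text
clock: 1.8
tcp_pos: [0.5291, 0.134, 0.2503]
tool_rot: [0.0, 0.219, 0.976, 0.0]
contact_force: [0.9, 0.5, 0.1]
grip_width: 0.027
finger_force: 0.0
```

Call:
{"method": "carry_out", "body": {
  "series": [
    [0, 0, 0, 0, 0, -0.039, 1],
    [0, 0, 0, 0, 0, -0.039, 1],
    [0, 0, 0, 0, 0, -0.039, 1],
    [0, 0, 0, 0, 0, -0.039, 1],
    [0, 0, 0, 0, 0, -0.039, 1],
    [0, 0, 0, 0, 0, 0, 1],
    [0, 0, 0, 0, 0, 0, 1]
  ]
}}

```text
clock: 2.5
tcp_pos: [0.5283, 0.1356, 0.2499]
tool_rot: [0.0, -0.084, 0.996, 0.0]
contact_force: [-0.9, -0.1, 0.2]
grip_width: 0.009
finger_force: 0.0
```

```bash
python3 - <<'E'
from h import *
s=bot.state();print(s["clock"],s["tcp_pos"],s["tool_rot"],s["contact_force"],s["grip_width"],s["joint_pos"])
n="wrist";c=bot.get_calibration(n);im,d=bot.snapshot(n);np.savez(f"pics/{n}.npz",im=im,P=cloud(n,d,c),d=d)
print(np.array(c["extrinsics"]).round(3).tolist())
cv2.imwrite("pics/wrist1.png",im[...,::-1])
E
```

```text
2.5 [0.52832562 0.13556911 0.24988783] [ 5.35191567e-05 -8.40030609e-02  9.96465495e-01  1.37781970e-07] [-0.94663816 -0.13915688  0.23665195] 0.008774549851181604 [ 1.57180460e-01 -3.51557879e-02  1.55048789e+00 -7.55195626e-06
  1.62615378e+00 -1.58182063e+00]
[[-0.167, 0.956, 0.239, 0.464], [0.986, 0.162, 0.043, 0.125], [0.002, 0.243, -0.97, 0.444], [0.0, 0.0, 0.0, 1.0]]
```

View pics/wrist1.png

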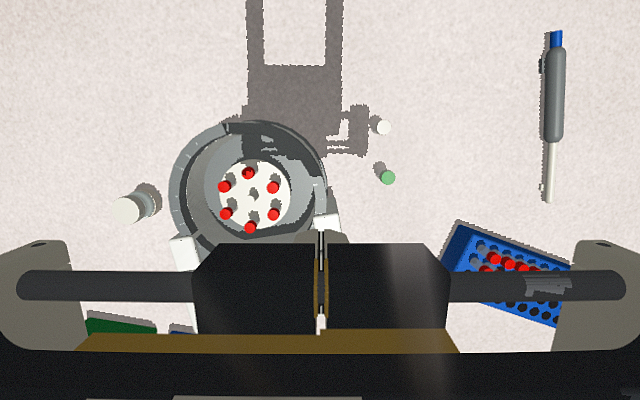

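The wrist view shows the rim clearly. The notch is at about columns 225–275, row 128, and part of it is in the gripper's shadow. I'll refit with this depth.

```bash
python3 - <<'E'
from h import *
from scipy.optimize import least_squares
f=np.load("pics/wrist.npz");P=f["P"];z=P[...,2];im=f["im"]
m=(z>.087)&(z<.093);m[235:]=False
R=P[m];c=np.array([.563,.047])
r=np.linalg.norm(R[:,:2]-c,axis=1);R=R[abs(r-.093)<.02]
for _ in range(5):
    r=np.linalg.norm(R[:,:2]-c,axis=1);S=R[abs(r-.093)<.012]
    a=np.arctan2(S[:,1]-c[1],S[:,0]-c[0])
    # edges per angular bin: inner/outer mean
    b=np.digitize(a,np.linspace(-np.pi,np.pi,73));M=[]
    for k in np.unique(b):
        q=S[b==k]
        if len(q)>15:
            rr=np.linalg.norm(q[:,:2]-c,axis=1);lo,hi=np.percentile(rr,[3,97])
            if hi-lo>.009: aa=a[b==k].mean();M.append(c+(lo+hi)/2*np.array([np.cos(aa),np.sin(aa)]))
    M=np.array(M);s=least_squares(lambda x:np.hypot(*(M-x[:2]).T)-x[2],[*c,.093],loss="soft_l1",f_scale=.002).x;c=s[:2]
print("c,r",s,len(M),"rim z",np.median(S[:,2]))
A=np.degrees(np.arctan2(P[...,1]-c[1],P[...,0]-c[0]))%360;r=np.linalg.norm(P[...,:2]-c,axis=-1)
for q in range(96,300,3):
    k=(abs(r-.093)<.004)&(abs(A-q)<1.5)&(z>.05)
    if k.any():print(q,k.sum(),np.median(z[k]).round(4),end=" | ")
for nm,ij in(("green",(178,388)),("white",(127,383)),("jar",(208,128))):print(nm,P[ij].round(3))
# housing shoulders: z~.098
k=(z>.0955)&(z<.101)&(r<.15);k[245:]=False
print("shoulder pts",k.sum())
for sd in(0,1):
    q=P[k&((A>60)&(A<130) if sd==0 else (A>270)&(A<350))]
    if len(q):print(sd,len(q),cv2.minAreaRect(q[:,:2].astype(np.float32)),q[:,:2].mean(0))
E
```

```text
c,r [0.56620252 0.04827702 0.0930552 ] 39 rim z 0.08925956442885122
96 24 0.0896 | 99 20 0.0896 | 102 21 0.0895 | 105 26 0.0893 | 108 62 0.3378 | 111 57 0.3376 | 114 36 0.0903 | 117 241 0.3039 | 120 168 0.2896 | 123 27 0.0895 | 126 1127 0.3925 | 129 2359 0.3963 | 132 699 0.3863 | 135 1002 0.3858 | 138 1274 0.3804 | 141 60 0.3707 | 144 27 0.0891 | 147 29 0.0893 | 150 27 0.0891 | 153 28 0.0893 | 156 28 0.0891 | 159 27 0.0892 | 162 28 0.0893 | 165 29 0.0894 | 168 29 0.0893 | 171 26 0.089 | 174 20 0.0888 | 177 26 0.0815 | 180 30 0.0812 | 183 24 0.0812 | 186 29 0.0809 | 189 28 0.0808 | 192 28 0.0812 | 195 25 0.0811 | 198 28 0.0813 | 201 26 0.081 | 204 41 0.0885 | 207 25 0.0894 | 210 30 0.0891 | 213 27 0.089 | 216 28 0.0892 | 219 27 0.0891 | 222 29 0.0898 | 225 29 0.0893 | 228 27 0.0897 | 231 23 0.0891 | 234 29 0.0887 | 237 28 0.0894 | 240 27 0.0887 | 243 24 0.089 | 246 26 0.0889 | 249 27 0.089 | 252 25 0.0894 | 255 24 0.0891 | 258 25 0.0892 | 261 24 0.089 | 264 24 0.0893 | 267 23 0.0893 | 270 25 0.0888 | 273 22 0.0892 | 276 25 0.0891 | 279 23 0.089 | 282 19 0.0893 | 285 25 0.0891 | 288 23 0.0891 | 291 22 0.0892 | 294 22 0.089 | 297 24 0.0893 | green [0.511 0.227 0.051]
white [0.446 0.206 0.05 ]
jar [ 0.611 -0.121  0.059]
shoulder pts 534
0 381 ((0.5737778544425964, 0.15163496136665344), (0.022641250863671303, 0.03422248363494873), 9.344127655029297) [0.57312773 0.15173822]
1 153 ((0.6293244361877441, -0.02973617985844612), (0.0097332913428545, 0.03285781294107437), 9.935465812683105) [ 0.62991695 -0.02807856]
```

Call:
{"method": "carry_out", "body": {
  "series": [
    [-0.003, -0.001, 0.035, 0, 0, 0, 1],
    [0, 0, 0.035, 0, 0, 0, 1],
    [0, 0, 0.035, 0, 0, 0, 1],
    [0, 0, 0.035, 0, 0, 0, 1],
    [0, 0, 0.007, 0, 0, 0, 1],
    [0, 0, 0.007, 0, 0, 0, 1],
    [0, 0, 0, 0, 0, 0, 1]
  ]
}}

```text
clock: 3.25
tcp_pos: [0.532, 0.1352, 0.0966]
tool_rot: [0.0, -0.085, 0.996, 0.0]
contact_force: [-0.7, -0.2, -0.4]
grip_width: 0.006
finger_force: 0.0
```

Call:
{"method": "carry_out", "body": {
  "series": [
    [0, 0, 0.002, 0, 0, 0, 1],
    [0, 0, 0.002, 0, 0, 0, 1],
    [0, 0, 0.002, 0, 0, 0, 1],
    [0, 0, 0, 0, 0, 0, 1]
  ]
}}

```text
clock: 3.65
tcp_pos: [0.5316, 0.1351, 0.09]
tool_rot: [0.0, -0.086, 0.996, -0.0]
contact_force: [-0.5, -0.0, -0.5]
grip_width: 0.005
finger_force: 0.0
```

Call:
{"method": "carry_out", "body": {
  "series": [
    [0, 0, 0.001, 0, 0, 0, 1],
    [0, 0, 0, 0, 0, 0, 1]
  ]
}}

```text
clock: 3.85
tcp_pos: [0.5314, 0.1351, 0.0888]
tool_rot: [-0.0, -0.086, 0.996, -0.0]
contact_force: [-0.2, -0.5, 1.2]
grip_width: 0.006
finger_force: 0.0
```

Call:
{"method": "carry_out", "body": {
  "series": [
    [0, 0, 0.001, 0, 0, 0, 1],
    [0, 0, 0, 0, 0, 0, 1]
  ]
}}

```text
clock: 4.05
tcp_pos: [0.5314, 0.1351, 0.0877]
tool_rot: [-0.0, -0.086, 0.996, -0.0]
contact_force: [-0.5, -0.3, -0.0]
grip_width: 0.005
finger_force: 0.0
```

Call:
{"method": "carry_out", "body": {
  "series": [
    [0, 0, 0.001, 0, 0, 0, 1],
    [0, 0, 0, 0, 0, 0, 1]
  ]
}}

```text
clock: 4.25
tcp_pos: [0.5313, 0.1351, 0.0867]
tool_rot: [-0.0, -0.086, 0.996, -0.0]
contact_force: [-0.2, 0.2, 0.0]
grip_width: 0.007
finger_force: 0.0
```

Call:
{"method": "carry_out", "body": {
  "series": [
    [0, 0, 0.001, 0, 0, 0, 1],
    [0, 0, 0, 0, 0, 0, 1]
  ]
}}

```text
clock: 4.45
tcp_pos: [0.5313, 0.1351, 0.0857]
tool_rot: [-0.0, -0.086, 0.996, -0.0]
contact_force: [-0.5, 0.4, -0.3]
grip_width: 0.002
finger_force: 0.0
```

```bash
python3 - <<'E'
from h import *
s=bot.state();print(s["clock"],s["tcp_pos"],s["contact_force"],s["ft_torque"])
im,d=bot.snapshot("side")
cv2.imwrite("pics/side2.png",cv2.resize(im[90:220,250:410,::-1],None,fx=4.5,fy=4.5,interpolation=cv2.INTER_CUBIC))
E
```

```text
4.45 [0.53133423 0.13505662 0.08567377] [-0.52002953  0.44072821 -0.32180433] [ 0.03836608 -0.01228254 -0.017724  ]
```

View pics/side2.png

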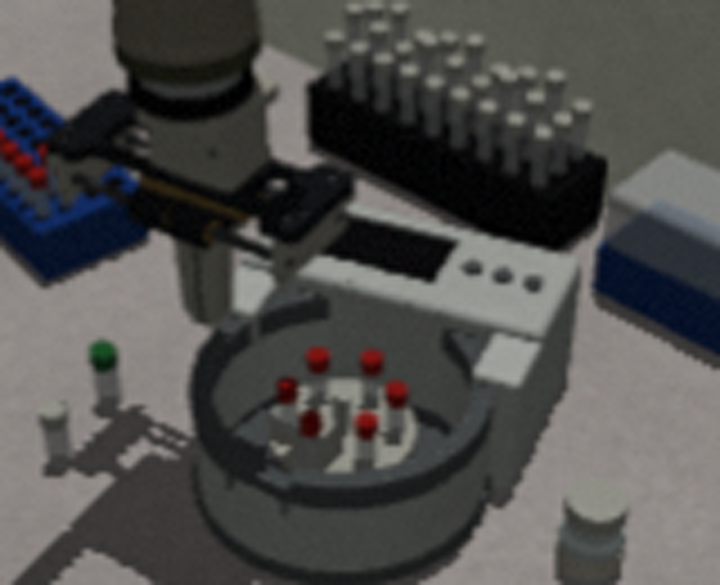

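The fingertip (crop 205, 315) looks to be at or just outside the rim's left side. I'll measure it rather than judge by eye.

```bash
python3 - <<'E'
from h import *
def proj(cal,X):
    K=np.array(cal["intrinsics"]);T=np.linalg.inv(np.array(cal["extrinsics"]))
    return cv2.projectPoints(np.array(X,float).reshape(-1,1,3),cv2.Rodrigues(T[:3,:3])[0],T[:3,3],K,np.array([cal["k1"],0,0,0.]))[0].reshape(-1,2)
s=bot.state();t=s["tcp_pos"];c=np.array([.5662,.0483])
cal=bot.get_calibration("side");im,d=bot.snapshot("side");P=cloud("side",d,cal)
print("tcp proj, rim pts",proj(cal,[t,t+[0,0,.05],[.5359,.1362,.09]]).round(1))
for v in range(142,172,2):
    print(v,[(u,*P[v,u].round(3)) for u in(288,291,294,297,300,303)])
calw=bot.get_calibration("wrist");im,d=bot.snapshot("wrist");P=cloud("wrist",d,calw)
print("wrist proj",proj(calw,[t,[*c,.09],[.5359,.1362,.09]]).round(1))
cv2.imwrite("pics/wrist2.png",im[...,::-1])
E
```

```text
tcp proj, rim pts [[296.6 167.9]
 [295.6 154.9]
 [297.3 165.9]]
142 [(288, np.float64(0.498), np.float64(0.124), np.float64(0.206)), (291, np.float64(0.5), np.float64(0.114), np.float64(0.21)), (294, np.float64(0.501), np.float64(0.102), np.float64(0.215)), (297, np.float64(0.506), np.float64(0.096), np.float64(0.215)), (300, np.float64(0.51), np.float64(0.089), np.float64(0.217)), (303, np.float64(0.514), np.float64(0.082), np.float64(0.218))]
144 [(288, np.float64(0.521), np.float64(0.152), np.float64(0.173)), (291, np.float64(0.523), np.float64(0.141), np.float64(0.177)), (294, np.float64(0.501), np.float64(0.104), np.float64(0.207)), (297, np.float64(0.527), np.float64(0.121), np.float64(0.185)), (300, np.float64(0.538), np.float64(0.119), np.float64(0.18)), (303, np.float64(0.511), np.float64(0.078), np.float64(0.215))]
146 [(288, np.float64(0.52), np.float64(0.152), np.float64(0.166)), (291, np.float64(0.524), np.float64(0.143), np.float64(0.168)), (294, np.float64(0.523), np.float64(0.13), np.float64(0.175)), (297, np.float64(0.525), np.float64(0.119), np.float64(0.18)), (300,
[... 4121 characters left out ...]
0.0)), (294, np.float64(0.526), np.float64(0.14), np.float64(0.086)), (297, np.float64(0.529), np.float64(0.131), np.float64(0.089)), (300, np.float64(0.544), np.float64(0.134), np.float64(0.078)), (303, np.float64(0.556), np.float64(0.134), np.float64(0.07))]
170 [(288, np.float64(0.571), np.float64(0.224), np.float64(0.001)), (291, np.float64(0.578), np.float64(0.217), np.float64(0.0)), (294, np.float64(0.516), np.float64(0.13), np.float64(0.09)), (297, np.float64(0.522), np.float64(0.124), np.float64(0.09)), (300, np.float64(0.542), np.float64(0.132), np.float64(0.073)), (303, np.float64(0.558), np.float64(0.136), np.float64(0.06))]
wrist proj [[320.  225.5]
 [191.3 253.4]
 [320.5 233.8]]
```

View pics/wrist2.png

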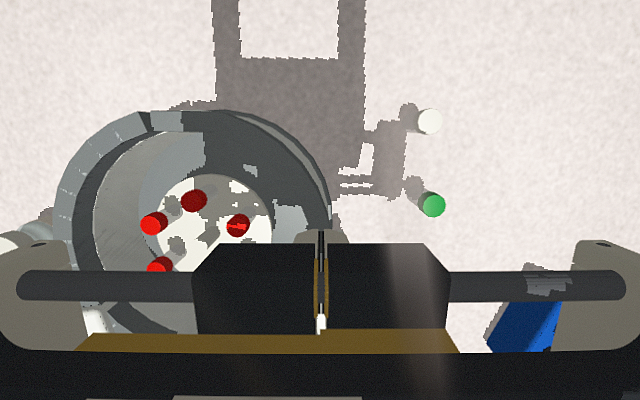

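```bash
python3 - <<'E'
from h import *
s=bot.state();print(s["tcp_pos"],s["joint_pos"])
cal=bot.get_calibration("wrist");im,d=bot.snapshot("wrist");P=cloud("wrist",d,cal)
for v in range(222,340,6): print(v,[(u,*P[v,u].round(3).tolist()) for u in(312,317,320,323,328)])
E
```

```text
[0.53143902 0.13508899 0.08583082] [ 1.55391482e-01  6.54296739e-02  1.75100142e+00  3.08334496e-05
  1.32515941e+00 -1.58720548e+00]
222 [(312, 0.529, 0.129, 0.089), (317, 0.528, 0.132, 0.089), (320, 0.528, 0.134, 0.09), (323, 0.527, 0.136, 0.09), (328, 0.527, 0.14, 0.089)]
228 [(312, 0.533, 0.13, 0.09), (317, 0.532, 0.133, 0.09), (320, 0.532, 0.135, 0.09), (323, 0.532, 0.137, 0.089), (328, 0.531, 0.141, 0.088)]
234 [(312, 0.525, 0.129, 0.124), (317, 0.524, 0.132, 0.124), (320, 0.526, 0.134, 0.119), (323, 0.525, 0.136, 0.119), (328, 0.523, 0.138, 0.124)]
240 [(312, 0.524, 0.13, 0.134), (317, 0.524, 0.132, 0.134), (320, 0.525, 0.134, 0.131), (323, 0.525, 0.136, 0.13), (328, 0.523, 0.138, 0.133)]
246 [(312, 0.498, 0.127, 0.207), (317, 0.524, 0.132, 0.142), (320, 0.526, 0.134, 0.137), (323, 0.525, 0.136, 0.138), (328, 0.497, 0.131, 0.205)]
252 [(312, 0.498, 0.127, 0.21), (317, 0.525, 0.132, 0.147), (320, 0.525, 0.134, 0.145), (323, 0.525, 0.135, 0.146), (328, 0.497, 0.131, 0.21)]
258 [(312, 0.498, 0.127, 0.214), (317, 0.525, 0.133, 0.153), (320, 0.525, 0.134, 0.153), (323, 0.525, 0.135
[... 1196 characters left out ...]
, 0.129, 0.222), (317, 0.51, 0.131, 0.218), (320, 0.592, 0.146, 0.098), (323, 0.539, 0.138, 0.175), (328, 0.508, 0.133, 0.22)]
318 [(312, 0.508, 0.129, 0.223), (317, 0.597, 0.144, 0.098), (320, 0.596, 0.146, 0.099), (323, 0.597, 0.149, 0.097), (328, 0.509, 0.133, 0.221)]
324 [(312, 0.51, 0.13, 0.222), (317, 0.603, 0.145, 0.096), (320, 0.603, 0.147, 0.097), (323, 0.601, 0.149, 0.098), (328, 0.51, 0.133, 0.222)]
330 [(312, 0.512, 0.13, 0.222), (317, 0.608, 0.146, 0.096), (320, 0.511, 0.132, 0.223), (323, 0.511, 0.132, 0.223), (328, 0.511, 0.133, 0.223)]
336 [(312, 0.511, 0.13, 0.225), (317, 0.511, 0.131, 0.225), (320, 0.511, 0.132, 0.224), (323, 0.51, 0.132, 0.226), (328, 0.511, 0.133, 0.225)]
```

Call:
{"method": "carry_out", "body": {
  "series": [
    [0, 0, 0.002, 0, 0, 0, 1],
    [0, 0, 0, 0, 0, 0, 1]
  ]
}}

```text
clock: 4.85
tcp_pos: [0.5313, 0.135, 0.0835]
tool_rot: [-0.0, -0.086, 0.996, -0.0]
contact_force: [-0.7, -0.1, 0.2]
grip_width: 0.007
finger_force: 0.0
```

The fingertips really measure at z≈0.115, about 28 mm above the reported TCP, so they haven't reached the rim. I'll keep lowering and let the force decide.

Call:
{"method": "carry_out", "body": {
  "series": [
    [0, 0, 0.004, 0, 0, 0, 1],
    [0, 0, 0.004, 0, 0, 0, 1],
    [0, 0, 0.004, 0, 0, 0, 1],
    [0, 0, 0, 0, 0, 0, 1]
  ]
}}

```text
clock: 5.25
tcp_pos: [0.5307, 0.135, 0.0708]
tool_rot: [-0.001, -0.086, 0.996, -0.0]
contact_force: [-0.7, 0.3, -0.4]
grip_width: 0.007
finger_force: 0.0
```

Call:
{"method": "carry_out", "body": {
  "series": [
    [0, 0, 0.002, 0, 0, 0, 1],
    [0, 0, 0.002, 0, 0, 0, 1],
    [0, 0, 0, 0, 0, 0, 1]
  ]
}}

```text
clock: 5.55
tcp_pos: [0.5313, 0.135, 0.0675]
tool_rot: [-0.0, -0.086, 0.996, -0.0]
contact_force: [-0.1, -1.3, -0.9]
grip_width: 0.008
finger_force: 0.0
```

Call:
{"method": "carry_out", "body": {
  "series": [
    [0, 0, 0.001, 0, 0, 0, 1],
    [0, 0, 0.001, 0, 0, 0, 1],
    [0, 0, 0, 0, 0, 0, 1]
  ]
}}

```text
clock: 5.85
tcp_pos: [0.5314, 0.1351, 0.0657]
tool_rot: [-0.0, -0.086, 0.996, -0.0]
contact_force: [-0.2, 0.1, -0.3]
grip_width: 0.002
finger_force: 0.0
```

Call:
{"method": "carry_out", "body": {
  "series": [
    [0, 0, 0.001, 0, 0, 0, 1],
    [0, 0, 0.001, 0, 0, 0, 1],
    [0, 0, 0, 0, 0, 0, 1]
  ]
}}

```text
clock: 6.15
tcp_pos: [0.5313, 0.1351, 0.0637]
tool_rot: [-0.0, -0.086, 0.996, -0.0]
contact_force: [0.1, -0.2, 0.4]
grip_width: 0.005
finger_force: 0.0
```

Call:
{"method": "carry_out", "body": {
  "series": [
    [0, 0, 0.001, 0, 0, 0, 1],
    [0, 0, 0.001, 0, 0, 0, 1],
    [0, 0, 0, 0, 0, 0, 1]
  ]
}}

```text
clock: 6.45
tcp_pos: [0.5313, 0.1351, 0.0616]
tool_rot: [-0.0, -0.086, 0.996, 0.0]
contact_force: [-0.2, 0.2, 0.9]
grip_width: 0.005
finger_force: 0.0
```

```bash
python3 - <<'E'
from h import *
s=bot.state();print(s["tcp_pos"],s["contact_force"])
cal=bot.get_calibration("wrist");im,d=bot.snapshot("wrist");P=cloud("wrist",d,cal)
for v in range(216,246,2): print(v,[(u,*P[v,u].round(3).tolist()) for u in(310,315,319,325,330)])
E
```

```text
[0.53130822 0.13507446 0.06162445] [-0.21091109  0.18927496  0.91202249]
216 [(310, 0.517, 0.127, 0.09), (315, 0.517, 0.129, 0.09), (319, 0.516, 0.132, 0.09), (325, 0.52, 0.136, 0.076), (330, 0.467, 0.124, 0.256)]
218 [(310, 0.519, 0.127, 0.089), (315, 0.518, 0.13, 0.09), (319, 0.517, 0.132, 0.09), (325, 0.52, 0.136, 0.081), (330, 0.54, 0.145, 0.011)]
220 [(310, 0.52, 0.127, 0.09), (315, 0.519, 0.13, 0.089), (319, 0.519, 0.132, 0.09), (325, 0.519, 0.136, 0.085), (330, 0.541, 0.146, 0.012)]
222 [(310, 0.521, 0.127, 0.089), (315, 0.52, 0.13, 0.089), (319, 0.52, 0.132, 0.09), (325, 0.519, 0.136, 0.09), (330, 0.543, 0.146, 0.011)]
224 [(310, 0.522, 0.127, 0.089), (315, 0.521, 0.13, 0.09), (319, 0.521, 0.133, 0.09), (325, 0.521, 0.136, 0.089), (330, 0.545, 0.146, 0.013)]
226 [(310, 0.524, 0.128, 0.089), (315, 0.523, 0.131, 0.088), (319, 0.523, 0.133, 0.089), (325, 0.522, 0.137, 0.089), (330, 0.547, 0.147, 0.012)]
228 [(310, 0.525, 0.128, 0.089), (315, 0.524, 0.131, 0.09), (319, 0.523, 0.133, 0.09), (325, 0.523, 0.137, 0.089), (330, 0.548, 0.147, 0.012)]
230 [(310, 0.525, 0.128, 0.093), (3
[... 415 characters left out ...]
, 0.104), (315, 0.524, 0.131, 0.104), (319, 0.525, 0.133, 0.099), (325, 0.523, 0.136, 0.104), (330, 0.523, 0.139, 0.103)]
238 [(310, 0.525, 0.128, 0.106), (315, 0.524, 0.131, 0.107), (319, 0.525, 0.133, 0.102), (325, 0.523, 0.136, 0.106), (330, 0.523, 0.139, 0.105)]
240 [(310, 0.524, 0.128, 0.109), (315, 0.524, 0.131, 0.109), (319, 0.525, 0.133, 0.105), (325, 0.523, 0.136, 0.109), (330, 0.523, 0.139, 0.109)]
242 [(310, 0.525, 0.129, 0.111), (315, 0.524, 0.131, 0.112), (319, 0.525, 0.133, 0.109), (325, 0.523, 0.136, 0.113), (330, 0.523, 0.139, 0.112)]
244 [(310, 0.498, 0.126, 0.181), (315, 0.524, 0.131, 0.115), (319, 0.525, 0.133, 0.111), (325, 0.524, 0.136, 0.114), (330, 0.497, 0.132, 0.18)]
```

Call:
{"method": "carry_out", "body": {
  "series": [
    [0, 0, 0.001, 0, 0, 0, 1],
    [0, 0, 0.001, 0, 0, 0, 1],
    [0, 0, 0, 0, 0, 0, 1]
  ]
}}

```text
clock: 6.8
tcp_pos: [0.5316, 0.1351, 0.0614]
tool_rot: [0.0, -0.086, 0.996, -0.0]
contact_force: [-6.4, -1.4, 13.9]
grip_width: 0.004
finger_force: 6.5
```

Contact at a reported z of 0.0614, so the true tip is about 29 mm above the reported TCP, which matches the body's measured height too. Now I'll ease the load slightly and slide along the rim.

Call:
{"method": "carry_out", "body": {
  "series": [
    [0.0064, -0.0021, -0.0003, 0, 0, 0, 1],
    [0.0064, -0.0021, 0, 0, 0, 0, 1],
    [0.006, -0.0026, 0, 0, 0, 0, 1],
    [0.006, -0.0026, 0, 0, 0, 0, 1],
    [0.0055, -0.0034, 0, 0, 0, 0, 1],
    [0.0055, -0.0034, 0, 0, 0, 0, 1]
  ]
}}

```text
clock: 7.4
tcp_pos: [0.5002, 0.1134, 0.0615]
tool_rot: [0.002, -0.086, 0.996, 0.0]
contact_force: [3.6, 3.5, 5.8]
grip_width: 0.001
finger_force: 2.9
```

Call:
{"method": "carry_out", "body": {
  "series": [
    [0.005, -0.0042, 0, 0, 0, 0, 1],
    [0.005, -0.0042, 0, 0, 0, 0, 1],
    [0, 0, 0, 0, 0, 0, 1]
  ]
}}

```text
clock: 7.7
tcp_pos: [0.4913, 0.1029, 0.0614]
tool_rot: [0.001, -0.086, 0.996, 0.0]
contact_force: [-0.8, 1.3, 8.8]
grip_width: 0.006
finger_force: 4.1
```

Call:
{"method": "carry_out", "body": {
  "series": [
    [0.0044, -0.0048, 0, 0, 0, 0, 1],
    [0.0044, -0.0048, 0, 0, 0, 0, 1],
    [0.0037, -0.0054, 0, 0, 0, 0, 1],
    [0.0037, -0.0054, 0, 0, 0, 0, 1],
    [0.0028, -0.0058, 0, 0, 0, 0, 1],
    [0.0028, -0.0058, 0, 0, 0, 0, 1]
  ]
}}

```text
clock: 8.3
tcp_pos: [0.4756, 0.0685, 0.0614]
tool_rot: [0.002, -0.086, 0.996, 0.001]
contact_force: [1.7, 5.1, 8.0]
grip_width: 0.006
finger_force: 3.6
```

Call:
{"method": "carry_out", "body": {
  "series": [
    [0.002, -0.0061, 0, 0, 0, 0, 1],
    [0.002, -0.0061, 0, 0, 0, 0, 1],
    [0.0018, -0.0095, 0, 0, 0, 0, 1],
    [0.001, -0.012, 0, 0, 0, 0, 1],
    [0, 0, 0, 0, 0, 0, 1]
  ]
}}

```text
clock: 8.8
tcp_pos: [0.473, 0.0319, 0.0596]
tool_rot: [-0.001, -0.085, 0.996, -0.0]
contact_force: [0.1, 0.2, -0.3]
grip_width: 0.009
finger_force: 0.0
```

The force fell to zero and the tip dropped, so it is over the notch as expected. Now to press.

Call:
{"method": "carry_out", "body": {
  "series": [
    [0, 0, 0.002, 0, 0, 0, 1],
    [0, 0, 0.002, 0, 0, 0, 1],
    [0, 0, 0.002, 0, 0, 0, 1],
    [0, 0, 0.002, 0, 0, 0, 1],
    [0, 0, 0, 0, 0, 0, 1]
  ]
}}

```text
clock: 9.3
tcp_pos: [0.4735, 0.0336, 0.052]
tool_rot: [-0.0, -0.086, 0.996, 0.0]
contact_force: [0.7, 0.6, -0.1]
grip_width: 0.005
finger_force: 0.0
```

Call:
{"method": "carry_out", "body": {
  "series": [
    [0, 0, 0.0015, 0, 0, 0, 1],
    [0, 0, 0.0015, 0, 0, 0, 1],
    [0, 0, 0.0015, 0, 0, 0, 1],
    [0, 0, 0, 0, 0, 0, 1]
  ]
}}

```text
clock: 9.7
tcp_pos: [0.4738, 0.0334, 0.0477]
tool_rot: [0.0, -0.086, 0.996, -0.0]
contact_force: [-1.1, 0.2, 3.7]
grip_width: 0.004
finger_force: 2.7
```

Call:
{"method": "carry_out", "body": {
  "series": [
    [0, 0, 0.0015, 0, 0, 0, 1],
    [0, 0, 0.0015, 0, 0, 0, 1],
    [0, 0, 0, 0, 0, 0, 1]
  ]
}}

```text
clock: 10.0
tcp_pos: [0.4757, 0.0331, 0.0477]
tool_rot: [0.002, -0.086, 0.996, -0.0]
contact_force: [-9.6, -0.8, 51.6]
grip_width: 0.006
finger_force: 27.5
```

Call:
{"method": "carry_out", "body": {
  "series": [
    [0, 0, 0.001, 0, 0, 0, 1],
    [0, 0, 0.001, 0, 0, 0, 1],
    [0, 0, 0, 0, 0, 0, 1]
  ]
}}

```text
clock: 10.3
tcp_pos: [0.4771, 0.033, 0.0471]
tool_rot: [0.003, -0.086, 0.996, -0.001]
contact_force: [9.2, 0.9, 1.3]
grip_width: 0.004
finger_force: 0.0
```

The force peaked at 51 N and then the tip slipped sideways. I'll check the paddle and insert before doing anything else.

```bash
cat > chk.py <<'E'
from h import *
s=bot.state();print(s["clock"],s["tcp_pos"],s["contact_force"])
old=np.load("pics/side.npz");cal=bot.get_calibration("side");im,d=bot.snapshot("side");P=cloud("side",d,cal);c=np.array([.5662,.0483])
def caps(P,im):
    r=np.linalg.norm(P[...,:2]-c,axis=-1);i=im.astype(int);m=(r<.055)&(i[...,0]>1.8*i[...,1])&(P[...,2]<.12)
    return m.sum(),np.percentile(P[m][:,2],[50,90,97]).round(4)
print("caps old",caps(old["P"],old["im"]),"new",caps(P,im))
cv2.imwrite("pics/side_n.png",cv2.resize(im[90:220,250:410,::-1],None,fx=4.5,fy=4.5,interpolation=cv2.INTER_CUBIC))
cal=bot.get_calibration("wrist");im,d=bot.snapshot("wrist");P=cloud("wrist",d,cal)
A=np.degrees(np.arctan2(P[...,1]-c[1],P[...,0]-c[0]))%360;r=np.linalg.norm(P[...,:2]-c,axis=-1);z=P[...,2]
for q in range(168,216,3):
    k=(abs(r-.093)<.005)&(abs(A-q)<1.5)&(z>.04)&(z<.15)
    if k.any():print(q,k.sum(),np.percentile(z[k],[10,50,90]).round(4),end=" | ")
cv2.imwrite("pics/wrist_n.png",im[...,::-1])
E
python3 chk.py
```

```text
10.3 [0.47707576 0.03297884 0.0470969 ] [9.15598191 0.93918632 1.26489695]
caps old (np.int64(130), array([0.0833, 0.0858, 0.0869])) new (np.int64(17), array([0.1011, 0.103 , 0.1035]))
174 73 [0.0716 0.0765 0.082 ] | 177 80 [0.0762 0.0769 0.0774] | 180 47 [0.0762 0.077  0.0777] | 183 16 [0.073  0.0763 0.0773] | 186 33 [0.07   0.0743 0.0902] | 189 307 [0.0766 0.1025 0.1202] | 192 58 [0.0725 0.086  0.1088] | 195 15 [0.076  0.0769 0.0928] | 198 28 [0.0758 0.0768 0.0775] | 201 78 [0.0758 0.0769 0.0778] | 204 80 [0.0725 0.0767 0.0832] |
```

View pics/side_n.png

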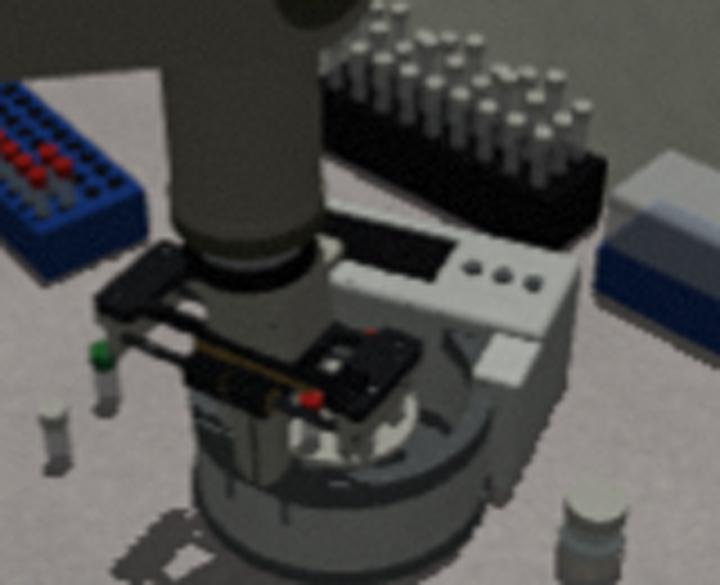

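The caps rose from about 0.084 to 0.10, so the insert is up. I'll lift straight clear and measure the final travel.

Call:
{"method": "carry_out", "body": {
  "series": [
    [0, 0, -0.005, 0, 0, 0, 1],
    [0, 0, -0.01, 0, 0, 0, 1],
    [0, 0, -0.02, 0, 0, 0, 1],
    [0, 0, -0.03, 0, 0, 0, 1],
    [0, 0, -0.04, 0, 0, 0, 1],
    [0, 0, -0.04, 0, 0, 0, 1],
    [0.04, 0, -0.03, 0, 0, 0, 1],
    [0.04, 0, 0, 0, 0, 0, 1],
    [0, 0, 0, 0, 0, 0, 1]
  ]
}}

```text
clock: 11.3
tcp_pos: [0.3921, 0.0194, 0.2184]
tool_rot: [0.0, -0.086, 0.996, -0.0]
contact_force: [-0.2, -0.1, -0.1]
grip_width: 0.006
finger_force: 0.0
```

```bash
python3 chk.py; python3 - <<'E'
from h import *
cal=bot.get_calibration("wrist");im,d=bot.snapshot("wrist");P=cloud("wrist",d,cal);c=np.array([.5662,.0483])
i=im.astype(int);r=np.linalg.norm(P[...,:2]-c,axis=-1);z=P[...,2]
m=(r<.055)&(i[...,0]>1.8*i[...,1])&(z<.13)
print("\nwrist caps",m.sum(),np.percentile(z[m],[50,90,97]))
m=(r<.02)&(z<.12);print("disc",np.percentile(z[m],[50,90]) if m.any() else 0)
E
```

```text
11.3 [0.39205485 0.01941288 0.21843749] [-0.21565767 -0.11596308 -0.07580318]
caps old (np.int64(130), array([0.0833, 0.0858, 0.0869])) new (np.int64(134), array([0.0951, 0.0977, 0.0988]))

wrist caps 6 [0.09610865 0.09671197 0.09680895]
disc [0.08659099 0.08833497]
```

The side camera suggests a rise of about 12 mm, which is marginal against the 11 mm needed. I'll look from the earlier hover view for a cleaner figure.

Call:
{"method": "carry_out", "body": {
  "series": [
    [0, 0, -0.032, 0, 0, 0, 1],
    [-0.038, 0.024, 0, 0, 0, 0, 1],
    [-0.038, 0.024, 0, 0, 0, 0, 1],
    [-0.038, 0.024, 0, 0, 0, 0, 1],
    [-0.038, 0.024, 0, 0, 0, 0, 1],
    [0, 0, 0, 0, 0, 0, 1],
    [0, 0, 0, 0, 0, 0, 1]
  ]
}}

```text
clock: 12.15
tcp_pos: [0.5283, 0.141, 0.2469]
tool_rot: [-0.002, -0.087, 0.996, -0.0]
contact_force: [-0.5, -0.3, -0.3]
grip_width: 0.008
finger_force: 0.0
```

```bash
cat > w.py <<'E'
from h import *
s=bot.state();print(s["clock"],s["tcp_pos"])
c=np.array([.5662,.0483])
def m(P,im):
    A=np.degrees(np.arctan2(P[...,1]-c[1],P[...,0]-c[0]))%360;r=np.linalg.norm(P[...,:2]-c,axis=-1);z=P[...,2];i=im.astype(int)
    for q in range(165,219,3):
        k=(abs(r-.093)<.004)&(abs(A-q)<1.5)&(z>.05)&(z<.15)
        if k.any():print(q,k.sum(),np.median(z[k]).round(4),end=" | ")
    k=(r<.052)&(i[...,0]>1.8*i[...,1])&(z<.13);k[240:]=False;print("\ncaps",k.sum(),np.percentile(z[k],[25,50,75,90]).round(4))
    k=(r<.02)&(z<.12);k[240:]=False;print("disc",np.percentile(z[k],[25,50,75]).round(4))
f=np.load("pics/wrist.npz");m(f["P"],f["im"])
cal=bot.get_calibration("wrist");im,d=bot.snapshot("wrist");m(cloud("wrist",d,cal),im)
cv2.imwrite("pics/wrist_w.png",im[...,::-1])
E
python3 w.py
```

```text
12.15 [0.52826925 0.14104726 0.24689757]
165 28 0.0893 | 168 30 0.0893 | 171 26 0.089 | 174 20 0.0888 | 177 26 0.0815 | 180 30 0.0812 | 183 24 0.0812 | 186 29 0.0809 | 189 28 0.0808 | 192 28 0.0812 | 195 25 0.0811 | 198 28 0.0813 | 201 26 0.081 | 204 41 0.0885 | 207 25 0.0894 | 210 29 0.0891 | 213 28 0.0889 | 216 28 0.0892 | 
caps 727 [0.0824 0.0833 0.0838 0.0843]
disc [0.0451 0.0458 0.0467]
165 29 0.0892 | 168 28 0.0892 | 171 30 0.0895 | 174 14 0.0888 | 177 23 0.0751 | 180 27 0.0747 | 183 26 0.0748 | 186 28 0.0746 | 189 28 0.075 | 192 27 0.0747 | 195 27 0.075 | 198 26 0.0751 | 201 27 0.0749 | 204 52 0.086 | 207 29 0.0897 | 210 30 0.0898 | 213 27 0.0893 | 216 29 0.0894 | 
caps 807 [0.0942 0.095  0.0956 0.0961]
disc [0.0569 0.0574 0.0585]
```

The paddle is down 6.3 mm and the insert is up 11.7 mm. That passes the thresholds but isn't fully down, so I'll go back and press again slowly.

Call:
{"method": "carry_out", "body": {
  "series": [
    [0.0245, -0.0323, 0, 0, 0, 0, 1],
    [0.0245, -0.0323, 0, 0, 0, 0, 1],
    [0.0245, -0.0323, 0, 0, 0, 0, 1],
    [0, 0, 0.04, 0, 0, 0, 1],
    [0, 0, 0.04, 0, 0, 0, 1],
    [0, 0, 0.04, 0, 0, 0, 1],
    [0, 0, 0.04, 0, 0, 0, 1],
    [0, 0, 0, 0, 0, 0, 1]
  ]
}}

```text
clock: 13.0
tcp_pos: [0.4673, 0.0317, 0.0846]
tool_rot: [-0.004, -0.085, 0.996, 0.0]
contact_force: [-1.1, 0.2, -0.3]
grip_width: 0.006
finger_force: 0.0
```

Call:
{"method": "carry_out", "body": {
  "series": [
    [0, 0, 0, 0, 0, 0, 1],
    [0, 0, 0, 0, 0, 0, 1]
  ]
}}

```text
clock: 13.2
tcp_pos: [0.4741, 0.0319, 0.0927]
tool_rot: [0.002, -0.086, 0.996, -0.0]
contact_force: [-0.3, -0.3, -0.2]
grip_width: 0.002
finger_force: 0.0
```

Call:
{"method": "carry_out", "body": {
  "series": [
    [0, 0, 0.015, 0, 0, 0, 1],
    [0, 0, 0.01, 0, 0, 0, 1],
    [0, 0, 0.008, 0, 0, 0, 1],
    [0, 0, 0.004, 0, 0, 0, 1],
    [0, 0, 0, 0, 0, 0, 1],
    [0, 0, 0, 0, 0, 0, 1]
  ]
}}

```text
clock: 13.8
tcp_pos: [0.4725, 0.0323, 0.053]
tool_rot: [0.0, -0.086, 0.996, -0.0]
contact_force: [0.7, 0.1, 0.5]
grip_width: 0.005
finger_force: 0.0
```

Call:
{"method": "carry_out", "body": {
  "series": [
    [0, 0, 0.002, 0, 0, 0, 1],
    [0, 0, 0.002, 0, 0, 0, 1],
    [0, 0, 0.002, 0, 0, 0, 1],
    [0, 0, 0, 0, 0, 0, 1],
    [0, 0, 0, 0, 0, 0, 1]
  ]
}}

```text
clock: 14.3
tcp_pos: [0.4722, 0.0323, 0.0466]
tool_rot: [-0.0, -0.086, 0.996, 0.0]
contact_force: [-0.8, -0.3, -0.0]
grip_width: 0.004
finger_force: 0.0
```

Call:
{"method": "carry_out", "body": {
  "series": [
    [0, 0, 0.001, 0, 0, 0, 1],
    [0, 0, 0.001, 0, 0, 0, 1],
    [0, 0, 0, 0, 0, 0, 1],
    [0, 0, 0, 0, 0, 0, 1]
  ]
}}

```text
clock: 14.7
tcp_pos: [0.4738, 0.0321, 0.0462]
tool_rot: [0.002, -0.086, 0.996, -0.0]
contact_force: [-0.7, -0.9, 6.0]
grip_width: 0.005
finger_force: 3.7
```

Call:
{"method": "carry_out", "body": {
  "series": [
    [0, 0, 0.001, 0, 0, 0, 1],
    [0, 0, 0.001, 0, 0, 0, 1],
    [0, 0, 0, 0, 0, 0, 1],
    [0, 0, 0, 0, 0, 0, 1]
  ]
}}

```text
clock: 15.1
tcp_pos: [0.4754, 0.0318, 0.047]
tool_rot: [0.003, -0.086, 0.996, -0.001]
contact_force: [-11.2, -2.1, 76.5]
grip_width: 0.008
finger_force: 43.0
```

Call:
{"method": "carry_out", "body": {
  "series": [
    [0, 0, -0.003, 0, 0, 0, 1],
    [0, 0, -0.005, 0, 0, 0, 1],
    [0, 0, -0.02, 0, 0, 0, 1],
    [0, 0, -0.04, 0, 0, 0, 1],
    [0, 0, -0.04, 0, 0, 0, 1],
    [0, 0, -0.04, 0, 0, 0, 1],
    [0, 0, -0.04, 0, 0, 0, 1],
    [-0.0245, 0.0323, -0.015, 0, 0, 0, 1],
    [-0.0245, 0.0323, 0, 0, 0, 0, 1],
    [-0.0245, 0.0323, 0, 0, 0, 0, 1],
    [0, 0, 0, 0, 0, 0, 1],
    [0, 0, 0, 0, 0, 0, 1]
  ]
}}

```text
clock: 16.3
tcp_pos: [0.5274, 0.1407, 0.2443]
tool_rot: [-0.001, -0.087, 0.996, -0.0]
contact_force: [-0.9, -0.3, 0.3]
grip_width: 0.007
finger_force: 0.0
```

```bash
python3 w.py
```

```text
16.3 [0.52742536 0.14074145 0.24425324]
165 28 0.0893 | 168 30 0.0893 | 171 26 0.089 | 174 20 0.0888 | 177 26 0.0815 | 180 30 0.0812 | 183 24 0.0812 | 186 29 0.0809 | 189 28 0.0808 | 192 28 0.0812 | 195 25 0.0811 | 198 28 0.0813 | 201 26 0.081 | 204 41 0.0885 | 207 25 0.0894 | 210 29 0.0891 | 213 28 0.0889 | 216 28 0.0892 | 
caps 727 [0.0824 0.0833 0.0838 0.0843]
disc [0.0451 0.0458 0.0467]
165 29 0.0892 | 168 29 0.0891 | 171 29 0.0892 | 174 14 0.089 | 177 25 0.0747 | 180 27 0.0743 | 183 29 0.0751 | 186 27 0.0752 | 189 27 0.0746 | 192 26 0.0749 | 195 27 0.0746 | 198 28 0.0749 | 201 29 0.0748 | 204 50 0.0865 | 207 30 0.0894 | 210 27 0.0892 | 213 29 0.0894 | 216 29 0.0897 | 
caps 821 [0.0942 0.095  0.0956 0.096 ]
disc [0.0569 0.0575 0.0586]
```

View pics/wrist_w.png

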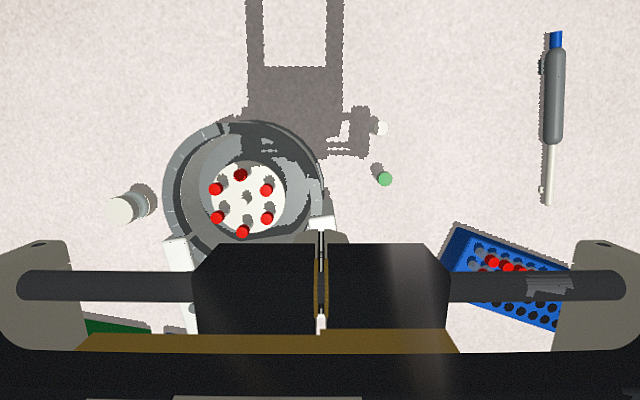

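A second press at 76 N gained nothing, so something hard is stopping either the finger or the paddle at 6.3 mm. I'll check the radial height profile around the notch for a ledge.

```bash
python3 - <<'E'
from h import *
c=np.array([.5662,.0483])
cal=bot.get_calibration("wrist")
Ps=[]
for _ in range(5):
    im,d=bot.snapshot("wrist");Ps.append(cloud("wrist",d,cal))
P=np.median(Ps,0)
A=np.degrees(np.arctan2(P[...,1]-c[1],P[...,0]-c[0]))%360;r=np.linalg.norm(P[...,:2]-c,axis=-1)*1000;z=P[...,2]
for lo,hi in((177,183),(184,189),(189,195),(196,202),(215,240)):
    print(lo,hi,[(q,int((k).sum()),round(float(np.median(z[k]))*1000,1)) for q in range(70,108,2) for k in [(abs(r-q)<1)&(A>lo)&(A<hi)&(z<.15)] if k.any()])
k=(abs(r-93)<4)&(A>178)&(A<201);k2=(abs(r-93)<4)&(((A>160)&(A<172))|((A>208)&(A<225)))
print("paddle",z[k].mean(),"rim",z[k2&(z<.15)].mean())
k=(abs(z-.075)<.003)&(abs(r-93)<4)&(A>170)&(A<210);print(np.percentile(A[k],[1,99]))
E
```

```text
177 183 [(70, 6, 10.9), (72, 7, 10.9), (74, 7, 10.7), (76, 7, 10.6), (78, 8, 10.5), (80, 7, 10.7), (82, 3, 11.0), (86, 9, 73.9), (88, 11, 74.5), (90, 14, 74.0), (92, 14, 74.0), (94, 12, 74.4), (96, 16, 74.2), (98, 14, 74.3), (100, 12, 56.2), (102, 11, 10.1), (104, 10, 7.5), (106, 12, -1.4)]
184 189 [(70, 6, 10.8), (72, 5, 11.0), (74, 10, 10.7), (76, 5, 10.7), (78, 9, 10.5), (80, 6, 10.7), (82, 5, 10.5), (84, 6, 10.5), (86, 10, 74.3), (88, 13, 74.4), (90, 10, 74.4), (92, 11, 74.2), (94, 14, 74.3), (96, 12, 74.5), (98, 9, 73.8), (100, 8, 68.9), (102, 12, 10.4), (104, 8, 7.9), (106, 7, -1.5)]
189 195 [(70, 6, 10.4), (72, 5, 10.6), (74, 10, 10.7), (76, 5, 10.2), (78, 9, 10.8), (80, 7, 10.5), (82, 6, 10.5), (84, 10, 11.0), (86, 11, 73.9), (88, 15, 74.3), (90, 11, 73.9), (92, 11, 74.1), (94, 16, 74.2), (96, 14, 74.3), (98, 9, 73.7), (100, 4, 68.9), (102, 8, 9.8), (104, 6, -0.3), (106, 7, -1.3)]
196 202 [(70, 7, 10.8), (72, 8, 10.3), (74, 6, 10.7), (76, 8, 10.6), (78, 8, 10.6), (80, 9, 10.7), (82, 8, 10.4), (84, 8, 10.6), (86, 8, 69.2), (88, 12, 74.1), (90, 14, 74.1), (92, 14, 74.2), (94, 12, 74.1), (96, 15, 74.5), (98, 14, 74.2), (104, 6, 9.3), (106, 12, -1.0)]
215 240 [(70, 29, 10.6), (72, 28, 10.6), (74, 31, 10.4), (76, 33, 10.6), (78, 33, 10.4), (80, 32, 10.5), (82, 30, 10.6), (84, 40, 10.5), (86, 380, 58.8), (88, 54, 88.7), (90, 55, 88.6), (92, 60, 88.8), (94, 58, 88.7), (96, 61, 88.8), (98, 57, 88.6), (100, 21, 88.6)]
paddle 0.07423872153524387 rim 0.08878127837764827
[175.7595017  203.12264473]
```

The floor inside is 10 mm high, so there is no ledge, and the paddle is about 14.5 mm below the rim (about 6.4 mm of travel). The shut fingers are about 35 mm thick along the rim and may be catching the notch's ends. I'll turn them 90° so only the 15 mm width lies along the rim, and try once more gently.

Call:
{"method": "carry_out", "body": {
  "series": [
    [0, 0, 0, 0, 0, 0.0455, 1],
    [0, 0, 0, 0, 0, 0.0455, 1],
    [0, 0, 0, 0, 0, 0.0455, 1],
    [0, 0, 0, 0, 0, 0.0455, 1],
    [0, 0, 0, 0, 0, 0.0455, 1],
    [0, 0, 0, 0, 0, 0.0455, 1],
    [0, 0, 0, 0, 0, 0.0455, 1],
    [0, 0, 0, 0, 0, 0.0455, 1],
    [0, 0, 0, 0, 0, 0.0455, 1],
    [0, 0, 0, 0, 0, 0.0455, 1],
    [0, 0, 0, 0, 0, 0.0455, 1],
    [0, 0, 0, 0, 0, 0, 1]
  ]
}}

```text
clock: 17.8
tcp_pos: [0.5281, 0.1397, 0.2459]
tool_rot: [0.0, 0.646, 0.764, 0.0]
contact_force: [-0.3, -0.2, 0.3]
grip_width: 0.002
finger_force: 0.0
```

Call:
{"method": "carry_out", "body": {
  "series": [
    [-0.0323, -0.0236, 0, 0, 0, 0, 1],
    [-0.0323, -0.0236, 0, 0, 0, 0, 1],
    [-0.0323, -0.0236, 0, 0, 0, 0, 1],
    [0, 0, 0, 0, 0, 0, 1],
    [0, 0, 0.03, 0, 0, 0, 1],
    [0, 0, 0.03, 0, 0, 0, 1],
    [0, 0, 0.03, 0, 0, 0, 1],
    [0, 0, 0.03, 0, 0, 0, 1],
    [0, 0, 0.03, 0, 0, 0, 1],
    [0, 0, 0, 0, 0, 0, 1],
    [0, 0, 0, 0, 0, 0, 1]
  ]
}}

```text
clock: 18.9
tcp_pos: [0.4746, 0.033, 0.096]
tool_rot: [-0.0, 0.644, 0.765, -0.0]
contact_force: [1.1, -0.0, 1.3]
grip_width: 0.009
finger_force: 0.0
```

Well placed. I'll lower to just above the paddle (contact expected near 0.046), then press in small steps.

Call:
{"method": "carry_out", "body": {
  "series": [
    [0, 0, 0.02, 0, 0, 0, 1],
    [0, 0, 0.015, 0, 0, 0, 1],
    [0, 0, 0.008, 0, 0, 0, 1],
    [0, 0, 0.004, 0, 0, 0, 1],
    [0, 0, 0, 0, 0, 0, 1],
    [0, 0, 0, 0, 0, 0, 1]
  ]
}}

```text
clock: 19.5
tcp_pos: [0.4756, 0.0328, 0.0498]
tool_rot: [0.001, 0.644, 0.765, 0.0]
contact_force: [0.7, -0.4, 0.5]
grip_width: 0.006
finger_force: 0.0
```

Call:
{"method": "carry_out", "body": {
  "series": [
    [0, 0, 0.001, 0, 0, 0, 1],
    [0, 0, 0.001, 0, 0, 0, 1],
    [0, 0, 0.001, 0, 0, 0, 1],
    [0, 0, 0, 0, 0, 0, 1]
  ]
}}

```text
clock: 19.9
tcp_pos: [0.475, 0.0328, 0.046]
tool_rot: [0.0, 0.644, 0.765, 0.0]
contact_force: [-1.9, -0.5, 5.9]
grip_width: 0.005
finger_force: 3.2
```

Call:
{"method": "carry_out", "body": {
  "series": [
    [0, 0, 0.0007, 0, 0, 0, 1],
    [0, 0, 0, 0, 0, 0, 1]
  ]
}}

```text
clock: 20.1
tcp_pos: [0.4767, 0.0326, 0.0477]
tool_rot: [0.002, 0.644, 0.765, 0.001]
contact_force: [-1.0, 1.1, 22.6]
grip_width: 0.002
finger_force: 8.9
```

Call:
{"method": "carry_out", "body": {
  "series": [
    [0, 0, 0.0007, 0, 0, 0, 1],
    [0, 0, 0, 0, 0, 0, 1]
  ]
}}

```text
clock: 20.3
tcp_pos: [0.4758, 0.0326, 0.0457]
tool_rot: [0.001, 0.644, 0.765, 0.001]
contact_force: [0.7, -1.9, 30.7]
grip_width: 0.006
finger_force: 14.7
```

It holds hard at 30 N, well above the 6–8 N it needs, so the release is at its stop. I'll lift clear.

Call:
{"method": "carry_out", "body": {
  "series": [
    [0, 0, -0.002, 0, 0, 0, 1],
    [0, 0, -0.008, 0, 0, 0, 1],
    [0, 0, -0.03, 0, 0, 0, 1],
    [0, 0, -0.04, 0, 0, 0, 1],
    [0, 0, -0.04, 0, 0, 0, 1],
    [0, 0, -0.04, 0, 0, 0, 1],
    [0, 0, -0.04, 0, 0, 0, 1],
    [0.0323, 0.0236, 0, 0, 0, 0, 1],
    [0.0323, 0.0236, 0, 0, 0, 0, 1],
    [0.0323, 0.0236, 0, 0, 0, 0, 1],
    [0, 0, 0, 0, 0, 0, 1],
    [0, 0, 0, 0, 0, 0, 1]
  ]
}}

```text
clock: 21.5
tcp_pos: [0.5275, 0.1408, 0.2432]
tool_rot: [-0.001, 0.644, 0.765, -0.001]
contact_force: [-0.8, 0.1, -0.6]
grip_width: 0.009
finger_force: 0.0
```

```bash
python3 chk.py; python3 w.py | tail -3; python3 - <<'E'
from h import *
old=np.load("pics/top.npz");cal=bot.get_calibration("top");im,d=bot.snapshot("top");P=cloud("top",d,cal);c=np.array([.5662,.0483])
for Q,i in((old["P"],old["im"]),(P,im)):
    r=np.linalg.norm(Q[...,:2]-c,axis=-1);i=i.astype(int);m=(r<.055)&(i[...,0]>1.8*i[...,1])&(Q[...,2]<.13);print("top caps",m.sum(),np.percentile(Q[m][:,2],[50,90]) if m.any() else 0)
E
```

```text
21.5 [0.52749796 0.14078288 0.24317423] [-0.76051381  0.12492801 -0.64809456]
caps old (np.int64(130), array([0.0833, 0.0858, 0.0869])) new (np.int64(137), array([0.0928, 0.0954, 0.096 ]))
168 28 [0.088  0.089  0.0897] | 171 27 [0.0885 0.0893 0.0899] | 174 11 [0.0887 0.0892 0.09  ] | 177 4 [0.0746 0.0753 0.0756] | disc [0.0451 0.0458 0.0467]
165 22 0.0892 | 168 24 0.089 | 171 22 0.0892 | 174 8 0.0892 | 177 5 0.0758 | 
caps 86 [0.0902 0.0925 0.0932 0.0934]
top caps 92 [0.08457409 0.08915857]
top caps 91 [0.09430355 0.09810964]Traceback (most recent call last):
  File "w.py", line 12, in <module>
    cal=bot.get_calibration("wrist");im,d=bot.snapshot("wrist");m(cloud("wrist",d,cal),im)
                                                                ~^^^^^^^^^^^^^^^^^^^^^^^^^
  File "w.py", line 10, in m
    k=(r<.02)&(z<.12);k[240:]=False;print("disc",np.percentile(z[k],[25,50,75]).round(4))
                                                 ~~~~~~~~~~~~~^^^^^^^^^^^^^^^^^
    return _quantile_unchecked(
        a, q, axis, out, overwrite_input, method, keepdims, weights)
    return _ureduce(a,
                    func=_quantile_ureduce_func,
    ...<5 lines>...
                    overwrite_input=overwrite_input,
                    method=method)
    r = func(a, **kwargs)
    result = _quantile(arr,
                       quantiles=q,
    ...<2 lines>...
                       out=out,
                       weights=wgt)
    slices_having_nans = np.isnan(arr[-1, ...])
                                  ~~~^^^^^^^^^
IndexError: index -1 is out of bounds for axis 0 with size 0
```

The caps dropped slightly, from 0.095 to 0.093, so the paddle came back up as the finger was withdrawn. I need to know whether that's rebound or creep.

```bash
cat > caps.py <<'E'
from h import *
c=np.array([.5662,.0483]);cal=bot.get_calibration("side")
def rise():
    im,d=bot.snapshot("side");P=cloud("side",d,cal);r=np.linalg.norm(P[...,:2]-c,axis=-1);i=im.astype(int)
    m=(r<.055)&(i[...,0]>1.8*i[...,1])&(P[...,2]<.12);return np.median(P[m][:,2])-.0833,m.sum()
E
python3 - <<'E'
from caps import *
x=[rise() for _ in range(16)];print(bot.state()["clock"],[(round(a*1000,1),int(b)) for a,b in x])
E
```

```text
22.5 [(np.float64(9.6), 137), (np.float64(9.6), 135), (np.float64(9.8), 137), (np.float64(9.7), 137), (np.float64(9.6), 137), (np.float64(9.8), 136), (np.float64(9.6), 138), (np.float64(9.6), 137), (np.float64(9.7), 136), (np.float64(9.6), 136), (np.float64(9.3), 138), (np.float64(10.0), 135), (np.float64(9.5), 137), (np.float64(9.6), 137), (np.float64(9.3), 137), (np.float64(9.8), 135)]
```

There is no drift, so it rebounded when I pulled away quickly from a hard press. I'll press once more with modest force and then ease off very slowly.

Call:
{"method": "carry_out", "body": {
  "series": [
    [-0.0323, -0.0236, 0, 0, 0, 0, 1],
    [-0.0323, -0.0236, 0, 0, 0, 0, 1],
    [-0.0323, -0.0236, 0, 0, 0, 0, 1],
    [0, 0, 0, 0, 0, 0, 1],
    [0, 0, 0.03, 0, 0, 0, 1],
    [0, 0, 0.03, 0, 0, 0, 1],
    [0, 0, 0.03, 0, 0, 0, 1],
    [0, 0, 0.03, 0, 0, 0, 1],
    [0, 0, 0.03, 0, 0, 0, 1],
    [0, 0, 0.03, 0, 0, 0, 1],
    [0, 0, 0, 0, 0, 0, 1],
    [0, 0, 0, 0, 0, 0, 1]
  ]
}}

```text
clock: 23.7
tcp_pos: [0.4746, 0.0332, 0.0645]
tool_rot: [-0.0, 0.644, 0.765, -0.0]
contact_force: [0.4, -0.3, -0.0]
grip_width: 0.002
finger_force: 0.0
```

Call:
{"method": "carry_out", "body": {
  "series": [
    [0, 0, 0.006, 0, 0, 0, 1],
    [0, 0, 0.004, 0, 0, 0, 1],
    [0, 0, 0.002, 0, 0, 0, 1],
    [0, 0, 0, 0, 0, 0, 1],
    [0, 0, 0, 0, 0, 0, 1]
  ]
}}

```text
clock: 24.2
tcp_pos: [0.4749, 0.0328, 0.0525]
tool_rot: [0.0, 0.644, 0.765, 0.0]
contact_force: [-0.4, 0.1, 0.5]
grip_width: 0.007
finger_force: 0.0
```

Call:
{"method": "carry_out", "body": {
  "series": [
    [0, 0, 0.001, 0, 0, 0, 1],
    [0, 0, 0.001, 0, 0, 0, 1],
    [0, 0, 0.001, 0, 0, 0, 1],
    [0, 0, 0.001, 0, 0, 0, 1],
    [0, 0, 0.001, 0, 0, 0, 1],
    [0, 0, 0, 0, 0, 0, 1]
  ]
}}

```text
clock: 24.8
tcp_pos: [0.4749, 0.0328, 0.0473]
tool_rot: [0.0, 0.644, 0.765, 0.0]
contact_force: [0.4, -0.4, 1.1]
grip_width: 0.006
finger_force: 0.5
```

Call:
{"method": "carry_out", "body": {
  "series": [
    [0, 0, 0.0005, 0, 0, 0, 1],
    [0, 0, 0.0005, 0, 0, 0, 1],
    [0, 0, 0, 0, 0, 0, 1]
  ]
}}

```text
clock: 25.1
tcp_pos: [0.4749, 0.0328, 0.0463]
tool_rot: [0.0, 0.644, 0.765, 0.0]
contact_force: [-2.0, -0.4, 6.4]
grip_width: 0.007
finger_force: 3.2
```

```bash
python3 - <<'E'
from caps import *
print([(round(a*1000,1),int(b)) for a,b in [rise() for _ in range(3)]],bot.state()["contact_force"],bot.state()["tcp_pos"])
E
```

```text
[(np.float64(13.2), 84), (np.float64(12.8), 87), (np.float64(13.2), 86)] [ 0.01245604 -0.56501087  3.17104312] [0.47491313 0.03280984 0.046328  ]
```

Call:
{"method": "carry_out", "body": {
  "series": [
    [0, 0, 0.0004, 0, 0, 0, 1],
    [0, 0, 0.0004, 0, 0, 0, 1],
    [0, 0, 0, 0, 0, 0, 1]
  ]
}}

```text
clock: 25.55
tcp_pos: [0.4757, 0.0326, 0.047]
tool_rot: [0.001, 0.644, 0.765, 0.0]
contact_force: [18.9, -0.8, 0.9]
grip_width: 0.004
finger_force: 0.0
```

```bash
cat > p.py <<'E'
from caps import *
print([(round(float(a)*1000,1),int(b)) for a,b in [rise() for _ in range(3)]],bot.state()["contact_force"],bot.state()["tcp_pos"])
E
python3 p.py
```

```text
[(15.0, 84), (8.9, 83), (13.4, 83)] [-0.47739705 -0.22427017  0.36703768] [0.47573096 0.03277215 0.04639773]
```

```bash
python3 p.py;python3 p.py
```

```text
[(13.4, 87), (14.1, 86), (14.1, 85)] [ 1.16055073 -0.22014885  0.45933205] [0.47492562 0.03276578 0.0455339 ]
[(15.4, 85), (15.7, 91), (16.3, 84)] [2.17959642 1.04808256 2.87985188] [0.47620094 0.0325875  0.04781169]
```

The arm chatters against the end stop and the paddle bounces with it. I'll ease up half a millimetre to settle it.

Call:
{"method": "carry_out", "body": {
  "series": [
    [0, 0, -0.0003, 0, 0, 0, 1],
    [0, 0, 0, 0, 0, 0, 1],
    [0, 0, 0, 0, 0, 0, 1]
  ]
}}

```text
clock: 26.3
tcp_pos: [0.4746, 0.0328, 0.0455]
tool_rot: [-0.0, 0.644, 0.765, -0.0]
contact_force: [0.2, 1.2, 4.9]
grip_width: 0.007
finger_force: 2.6
```

```bash
python3 p.py;python3 p.py
```

```text
[(14.4, 84), (15.0, 83), (14.6, 86)] [ 0.84447097 -1.35699349  3.25938493] [0.47463706 0.03279595 0.04551013]
[(14.7, 84), (14.4, 82), (14.2, 85)] [ 0.7302114  -0.75219595  1.45299911] [0.47463853 0.03281056 0.04552676]
```

Settled at about 13–14.6 mm of rise with only a light touch. Withdrawing slowly.

Call:
{"method": "carry_out", "body": {
  "series": [
    [0, 0, -0.0002, 0, 0, 0, 1],
    [0, 0, -0.0002, 0, 0, 0, 1],
    [0, 0, -0.0003, 0, 0, 0, 1],
    [0, 0, -0.0005, 0, 0, 0, 1],
    [0, 0, -0.001, 0, 0, 0, 1],
    [0, 0, -0.002, 0, 0, 0, 1],
    [0, 0, -0.004, 0, 0, 0, 1],
    [0, 0, -0.01, 0, 0, 0, 1],
    [0, 0, -0.02, 0, 0, 0, 1],
    [0, 0, -0.03, 0, 0, 0, 1],
    [0, 0, -0.03, 0, 0, 0, 1],
    [0, 0, 0, 0, 0, 0, 1]
  ]
}}

```text
clock: 27.8
tcp_pos: [0.4781, 0.0327, 0.1499]
tool_rot: [0.003, 0.644, 0.765, 0.003]
contact_force: [1.3, -0.5, 1.0]
grip_width: 0.007
finger_force: 0.0
```

Call:
{"method": "carry_out", "body": {
  "series": [
    [0, 0, -0.04, 0, 0, 0, 1],
    [0, 0, -0.04, 0, 0, 0, 1],
    [0, 0, -0.02, 0, 0, 0, 1],
    [0.0323, 0.0236, 0, 0, 0, 0, 1],
    [0.0323, 0.0236, 0, 0, 0, 0, 1],
    [0.0323, 0.0236, 0, 0, 0, 0, 1],
    [0, 0, 0, 0, 0, 0, 1],
    [0, 0, 0, 0, 0, 0, 1]
  ]
}}

```text
clock: 28.6
tcp_pos: [0.5278, 0.1408, 0.2433]
tool_rot: [-0.0, 0.644, 0.765, -0.001]
contact_force: [-0.4, -0.1, -0.0]
grip_width: 0.007
finger_force: 0.0
```

```bash
python3 p.py;python3 p.py
```

```text
[(14.8, 138), (14.7, 135), (14.7, 135)] [ 0.02084655  0.55619956 -0.07209414] [0.52781467 0.13937154 0.24403226]
[(15.0, 137), (14.9, 137), (14.5, 135)] [ 0.15333646 -0.4032524  -0.46850952] [0.52801013 0.13938687 0.24429198]
```

The rise is now 14.8 mm and steady, so the release is fully down, and the arm is clear.

```bash
python3 -c "from station import bot; print(bot.hand_in())"
```

```text
the job is handed in; nothing more can be done
None
```

The release is fully down and staying down, the tube insert has risen about 14.8 mm of its 15 mm, and the arm is clear; I handed the job in at about 29 s on the robot's clock, but hand-in returned no verdict. The first presses left it only partly down, because the paddle bounced back when I lifted away, so I pressed again gently; the reported TCP sits about 29 mm below the real fingertips, so I went by force and the cameras.

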